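Load the label printer's roll and hold its paper release open

ROBOT

A 7-joint arm with a two-finger parallel gripper is mounted at the origin on the work surface. World frame = base frame: x ahead of the robot, y to its left, z up, the work surface at z = 0. Lengths are in m, angles in rad, forces in N, time in s.
With the tool pointing down it reaches from about 0.4 to 0.75 m from the base axis. Payload 19.5 kg.
Tool frame: the origin (TCP) lies on the centre line of the jaws, within the pads' length; the fingertips stand 17 mm ahead of it and the grasp point (between the pads) lies 2 mm behind it (r.tips_ahead is the distance from the TCP to the fingertips, in m); z points along the fingers, y is the line along which they close (so a half turn about z gives the same grasp; the last joint's range is limited). The gripper opens to 85 mm and grips with 20 to 120 N. Pads are 22 mm wide; open, the fingers measure 114 mm over their backs; the gripper's body (76 mm by 85 mm) begins 54 mm behind the grasp point. The pads swing forward as they close: fully open they stand 13 mm farther back than shut.
Start: joints at [1.211, 0.707, -0.028, 1.485, 0.022, 0.951, -0.075], TCP at [0.18, -0.546, 0.248] pointing down, gripper open.
Joint ranges: [-2.71, 2.71], [-0.32, 2.16], [-1.57, 1.52], [0, 2.45], [-1.46, 4.6], [0, 2.02], [-2.83, 2.83]. Speed limits (rad/s): [1.89, 1.89, 2.57, 2.57, 3.01, 3.01, 3.01].

INTERFACE

Orientations are given as a 3x3 rotation matrix whose columns are the frame's x, y, z axes.
In Python, from plant import r gives the robot as it stands.
- The arm moves only by the tool servo_tool, never from a script. Its argument "increments" is a list of rows, each a list of 2 entries, a list of its own where there are three numbers: the shift along the tool's x, y, z in units of 50 mm (1.0 is 50 mm), then the turn, a rotation vector about the tool's x, y, z in units of 8 degrees (1.0 is 8 degrees). A call has 1 to 8 rows; each row is the pose to reach, as a shift and turn from the pose commanded when the call began, along the tool's axes at that moment; what a row does not reach only later rows make up. A row lasts 1/10 s, in which the tool goes at most 50 mm and 8.59 degrees, less where a joint would pass 70% of its speed; a pose out of reach is approached as far as the arm can. A call with a gripper value outside its range is refused whole. "grip" is the finger opening in mm, from 0 to 85.4, set as the call begins (left out, the last holds). The fingers move at their own pace and stop on an object; "newtons" is the grip in N (left out, the last holds). Time passes only in rows, so rows that repeat a pose let the fingers close. It gives the time, the measured TCP pose, the force, the opening and the grip force at its end, in the units of the state.
- r.get_state(): the state, without advancing time (a new reading comes with each control period).
- r.read_camera(name): name is "scene" or "top" or "wrist"; returns a dict with "image" (480x640x3 uint8, red, green, blue), "intrinsics" (3x3 intrinsics, pixels), "view" (4x4, takes a point from world to camera coordinates). Camera axes: x right, y down, z forward; pixel columns grow to the right and rows downward; lengths in m; the calibration is good to about 2 mm. A picture is of the moment at which its call begins. There is no depth.
- r.close_job(): hands the job in; it is judged then, once.
Trained networks look in a picture, given as the dict that the camera call returned (one of the last four; its "shot" number tells which), for a name from the list of things; names that differ only in an ending like _2 or _b are one class to them, and where a whole thing is asked for, a point or a joint stands for the part that bears it (a point fixed in the world has none). Each returns a list of dicts, best first, with "confidence" (0 to 1); they miss things now and then, are a little off and sometimes report something else, mostly with a low value. They report only what shows in the picture. A call takes as long as a camera call. They do not tell look-alikes from the thing itself.
- r.boxes_of(picture, thing): "uv" ([column, row] in pixels, amid what is visible of it).
- r.trace(picture, thing): "mask" (480x640 bool, what is visible of it) and "uv" ([column, row] in pixels, amid what is visible of it).
The state is a dict: "t": time; "q": joint angles; "joint_vel": joint speeds; "joint_torque": joint torques, N m; "tcp_pos": TCP position; "eef_rot": TCP orientation; "force": force on the tool from outside, world axes, zero at the start; "wrist_torque": the same for the moment, N m; "grip_width": opening from 0.0 (shut) to 1.0 (fully open); "grasp_force": force on a finger pad.
Only numpy, scipy, OpenCV 4.12 (cv2) and the standard library are available. Lean on these libraries where they do the work, as an engineer would, in place of code of your own. Each camera call takes 0.05 s, during which the arm holds its last target. There are 200 camera calls.

TASK

Load the label printer: take the tall white paper roll that stands on end, lay it gently on its side in the cradle in front of the printer, resting in both V saddles between the end cheeks, and let go of it. Then pull the printer's spring-loaded release handle straight out until its pointer stands beside the middle of the clip on the rail, and finish while still holding it there, so that a colleague can thread the paper. Leave the mug, the stapler, the hole punch and the short used-up roll alone.

Things in the scene. Friction and masses are not known exactly. Their poses are not given: they have to be found in the camera images.
- roll: the paper roll: a plain white cylinder, diameter 56, length 130, about 250 g, with a brown core at both ends; at first it stands on end on the table. Origin at its middle (65 above the table while it stands); its z axis runs along the roll. Either end may come to either side.
- feeder: the label printer with its open roll cradle, one fixed unit. Origin on the table under the middle of the cradle; x points from cradle to printer (away from the robot), y runs along the cradle. In this frame, mm: printer body a white box, x 125 to 325, y -165 to 75, 110 high; base plate 10 high; slide ways at y -145; scale rail at y -185, 16 wide, top at z 26.
- seat (a point): where the middle of the roll lies once seated, 65 above the feeder's origin, axis along the feeder's y. Feeder frame, mm: two black V saddles at y -45 and 45 (10 thick, 45 degree slopes, tops at z 53, x -33 to 33); end cheeks at y -82 and 82 (4 thick, tops at z 57, x -30 to 30). Between and beside these only the base plate: room for fingers.
- slide (a joint): pull of the release slide in m: 0 pushed in (rest), grows as the handle is pulled along the feeder's -x (to the robot), stop at 0.075. A spring pulls it back: about 5 N at 0 and 1 N more per 10 mm (9.5 N at 0.045); let go, it springs shut.
- handle (a point): middle of the top edge of the release handle, 86 above the table; at rest at x 40, y -145 in the feeder's frame. The handle is an upright steel slab, 12 thick along the feeder's x, 34 wide along y, free from z 28 to z 86, with about 79 free behind it to the printer. Pinch it from above.
- pointer (a point): tip of the small pointer bar (5 wide) that sticks out of the slide towards the rail; it moves with the handle and has the same feeder x as the handle's middle (y -174, z 30 in the feeder's frame).
- mark: the mark: a dark steel clip astride the scale rail, 12 long along the rail, with a fin up to 44 above the table on its outer side. Origin at table height under its middle, axes as the feeder's. The pointer is at the mark when it has the same position along the feeder's x as this origin. The clip stands 30 to 60 along -x from the pointer's rest position.
- mug: white mug, 80 wide, 95 tall; origin under its middle. To be left alone.
- stapler: black stapler, 130 x 34 x 55, origin under its middle. To be left alone.
- punch: hole punch, 110 x 125 x 70, black and steel, origin under its middle. To be left alone.
- stub: short used-up paper roll standing on end, diameter 56, only 40 tall; origin under its middle. To be left alone.
Not all that is in view belongs to the job. There is more than one size of the roll; the job needs the largest.

How it is judged:
By the outcome, as a careful person would: the job done as asked, in the order asked, and still so for the second after the job is handed in, while the arm keeps its last pose, push and grip.
It also fails if it takes over 58 s, if anything falls off the work surface, if the arm or the gripper's body presses on something with over 40 N, if the wrist force passes 120 N, or if a joint passes its speed limit or range.

## Working session

There is one attempt and no reset: what is moved stays moved. The work goes in short steps, Python scripts to look and compute and a tool call to move; the robot and the scene stay as the last step left them, time stands still between calls to the robot, and variables do not carry over. Pictures are saved under pics/ and viewed, at most 10 in all, crops included, and the job is handed in when it is done.

Besides the shell and the picture viewer there is one more tool, called after ">>>" by a JSON object that holds its "method" and its "body", one argument or row to a line. servo_tool: Moves the arm, as the interface text tells. Its arguments: {"type":"object","properties":{"increments":{"type":"array"},"grip":{"type":"number"},"newtons":{"type":"number"}},"required":["increments"]}

```bash
ls; mkdir -p pics; python3 - <<'E'
from plant import r
import cv2,numpy as np
s=r.get_state();print(s['t'],s['tcp_pos'],s['eef_rot'],s['grip_width'])
ims=[]
for n in('scene','top'):
    p=r.read_camera(n);cv2.imwrite(f'pics/{n}0.png',p['image'][:,:,::-1])
    print(n,p['intrinsics'].tolist(),np.round(p['view'],4).tolist())
    for th in['roll','stub','feeder','handle','pointer','mark','mug','stapler','punch']:
        print(th,[(np.round(d['uv']).tolist(),round(d['confidence'],2)) for d in r.boxes_of(p,th)][:4])
E
```

```text
pics
0.0 [ 0.17957548 -0.54598009  0.24785603] [[ 9.49942567e-01  3.12424320e-01 -4.05133397e-04]
 [ 3.12424575e-01 -9.49942042e-01  1.00064597e-03]
 [-7.22271103e-05 -1.07712983e-03 -9.99999417e-01]] 0.9979918600972806
scene [[434.0381923160938, 0.0, 321.84122471932136], [0.0, 434.0381923160938, 240.58291559202314], [0.0, 0.0, 1.0]] [[0.7439, 0.6682, 0.0106, -0.4336], [0.5381, -0.5896, -0.6024, -0.2733], [-0.3963, 0.4538, -0.7981, 1.3755], [0.0, 0.0, 0.0, 1.0]]
roll [([247.0, 284.0], 0.94), ([292.0, 272.0], 0.9), ([206.0, 313.0], 0.77), ([394.0, 229.0], 0.61)]
stub [([280.0, 376.0], 0.66)]
feeder [([395.0, 230.0], 0.58)]
handle [([344.0, 238.0], 0.51)]
pointer [([341.0, 237.0], 0.81)]
mark [([318.0, 244.0], 0.38)]
mug [([177.0, 414.0], 0.59)]
stapler [([324.0, 343.0], 0.61)]
punch [([396.0, 148.0], 0.63)]
top [[585.1285619207481, 0.0, 311.16159371869054], [0.0, 585.1285619207481, 242.1294946232011], [0.0, 0.0, 1.0]] [[0.0222, -0.9997, -0.0044, -0.0037], [-0.9828, -0.021, -0.1837, 0.6088], [0.1835, 0.0084, -0.983, 1.652], [0.0, 0.0, 0.0, 1.0]]
roll [([355.0, 251.0], 0.76), ([391.0, 269.0], 0.7), ([426.0, 276.0], 0.59)]
stub [([416.0, 207.0], 0.89)]
feeder [([257.0, 225.0], 0.95)]
handle [([297.0, 249.0], 0.46)]
pointer [([294.0, 247.0], 0.65)]
mark []
mug [([485.0, 232.0], 0.66)]
stapler [([379.0, 198.0], 0.89)]
punch [([164.0, 283.0], 0.6), ([259.0, 228.0], 0.42), ([380.0, 198.0], 0.32), ([294.0, 246.0], 0.21)]
```

View pics/scene0.png

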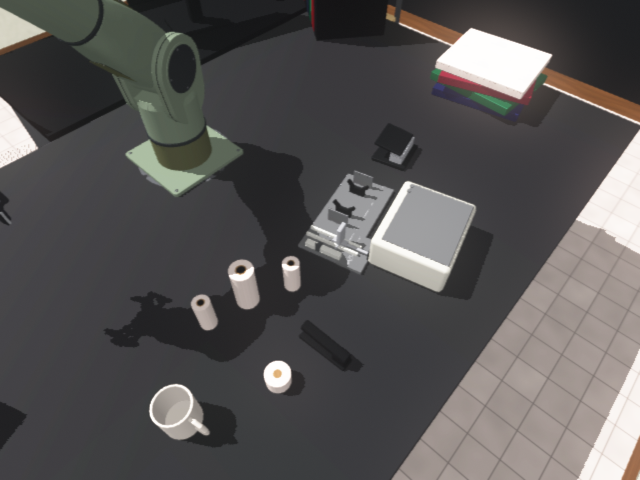

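View pics/top0.png

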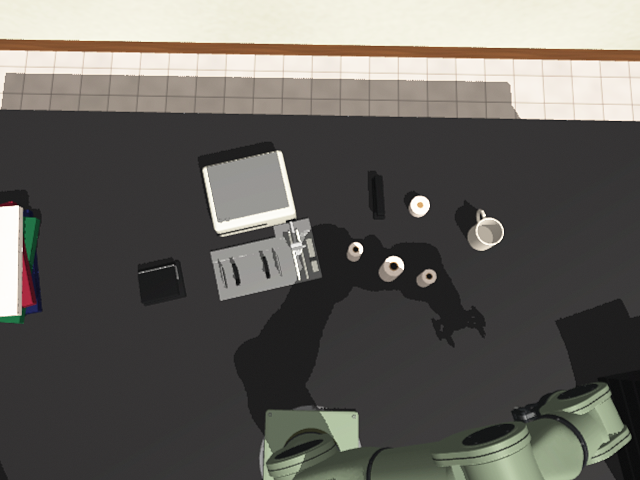

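The scene and top views show three upright rolls at scene (247,284), (292,272) and (206,313), which are top (391,269), (355,251) and (426,276). The middle one, scene (247,284), looks largest. The feeder is at scene (345,225), top (265,255). I'll enlarge both to confirm.

```bash
cat > h.py <<'E'
import numpy as np,cv2
from scipy.optimize import least_squares
def proj(p,X):
    X=np.atleast_2d(X);c=X@p['view'][:3,:3].T+p['view'][:3,3];u=c@np.array(p['intrinsics']).T
    return u[:,:2]/u[:,2:]
def onplane(p,uv,z):
    R=p['view'][:3,:3];C=-R.T@p['view'][:3,3]
    d=R.T@np.linalg.solve(p['intrinsics'],[uv[0],uv[1],1.]);return C+d*(z-C[2])/d[2]
def tri(pu):
    f=lambda X:np.concatenate([proj(p,X)[0]-uv for p,uv in pu])
    s=least_squares(f,[.5,-.1,.05]);return s.x,np.abs(s.fun).max()
E
python3 - <<'E'
from plant import r
from h import *
A=r.read_camera('scene');B=r.read_camera('top')
a,b=A['image'],B['image']
c=lambda i,x,y,w,h,k:cv2.resize(i[y:y+h,x:x+w],None,fx=k,fy=k,interpolation=cv2.INTER_CUBIC)
# scene feeder + top feeder
out=np.zeros((600,800,3),np.uint8)
out[:300,:400]=c(a,290,160,100,120,4)[:300] if 0 else c(a,295,168,100,75,4)[:300]
out[:300,400:]=c(a,295,205,100,75,4)
out[300:,:400]=c(b,210,212,120,90,10/3)
out[300:,400:]=c(a,180,240,133,100,3)[:300,:400][:, :399].repeat(1,0) if 0 else cv2.resize(a[245:335,190:310],(400,300))
cv2.imwrite('pics/c1.png',out[:,:,::-1])
for p in(A,B):
    for d in r.trace(p,'roll'):
        m=d['mask'];ys,xs=np.nonzero(m);pts=cv2.minAreaRect(np.c_[xs,ys].astype(np.float32));print(np.round(d['uv']),round(d['confidence'],2),m.sum(),pts)
E
```

```text
[291. 273.] 0.82 550 ((290.0, 273.0), (34.0, 18.0), 90.0)
[206. 310.] 0.81 638 ((203.7000274658203, 311.4000244140625), (36.224300384521484, 19.677396774291992), 63.43495178222656)
[244. 280.] 0.75 1187 ((243.33018493652344, 283.9056396484375), (50.54867935180664, 27.060028076171875), 74.05460357666016)
[355. 251.] 0.65 199 ((355.0, 252.0), (16.0, 14.0), 90.0)
[391. 269.] 0.58 466 ((391.2500305175781, 268.75), (19.798988342285156, 27.577163696289062), 45.0)
```

View pics/c1.png

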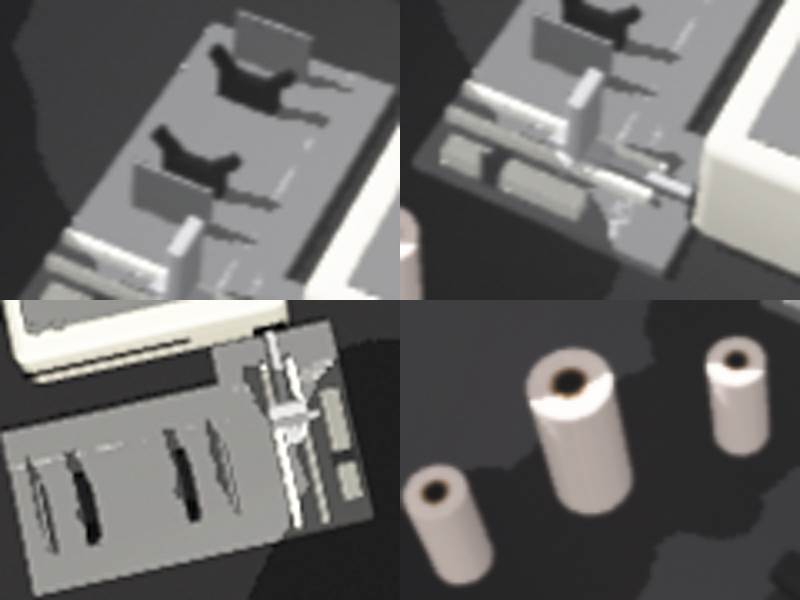

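The crop confirms the middle roll at scene (247,284) is clearly larger than its neighbours at (292,272) and (206,313). It also shows the cheeks, saddles and handle, and the clip as a dark gap in the rail at scene (319,247). Next I fit the poses.

```bash
python3 - <<'E'
from plant import r
from h import *
A=r.read_camera('scene');B=r.read_camera('top')
c1=lambda x,y:np.array([295+x/4-.4,168+y/4-.4]);c2=lambda x,y:np.array([295+(x-400)/4-.4,205+y/4-.4]);c3=lambda x,y:np.array([210+x*.3-.35,212+(y-300)*.3-.35])
F=[((-33,82-37,53),c1(217,50),A),((33,45,53),c1(292,74),A),((-33,-45,53),c1(160,130),A),((33,-45,53),c1(237,158),A),
((-30,82,57),c1(238,12),A),((30,82,57),c1(312,40),A),((-30,-82,57),c1(134,165),A),((30,-82,57),c1(212,196),A),
((40,-145,86),c2(588,82),A),((40,-145,86),c3(290,411),B),((40,-174,30),c3(313,411),B)]
def W(v,X):
    c,s=np.cos(v[2]),np.sin(v[2]);X=np.array(X)/1000.
    return np.array([v[0]+c*X[0]-s*X[1],v[1]+s*X[0]+c*X[1],X[2]])
f=lambda v:np.concatenate([proj(p,W(v,X))[0]-u for X,u,p in F])
s=least_squares(f,[.55,.07,.2],loss='soft_l1');v=s.x;print('feeder',v);print(np.round(f(v).reshape(-1,2),1).tolist())
for nm,u in(('A',(A,c2(493,170))),('B',(B,c3(342,458)))):
    for z in(.026,):
        X=onplane(*u,z);c,si=np.cos(v[2]),np.sin(v[2]);d=X[:2]-v[:2];print('clip',nm,X,'feeder',c*d[0]+si*d[1],-si*d[0]+c*d[1])
core=np.array([190+(569-400)*.3-.35,245+(381-300)*.3-.35])
print('roll',onplane(A,core,.13));
b=B['image'][250:290,370:410];cv2.imwrite('pics/rt.png',cv2.resize(b,(600,600),interpolation=cv2.INTER_CUBIC)[:,:,::-1])
# mask fit of roll
def cyl(xy):
    t=np.linspace(0,2*np.pi,60);return np.vstack([np.c_[xy[0]+.028*np.cos(t),xy[1]+.028*np.sin(t),0*t+z] for z in(0,.13)])
for p,uv in((A,(244,284)),(B,(391,269))):
    g=p['image'].min(2);n,l,st,ce=cv2.connectedComponentsWithStats((g>110).astype(np.uint8))
    k=l[uv[1],uv[0]];print(st[k],ce[k])
    def J(xy):
        h=cv2.convexHull(proj(p,cyl(xy)).astype(np.float32))[:,0]
        return np.array([h[:,0].min()-st[k][0],h[:,0].max()-st[k][0]-st[k][2]+1,h[:,1].min()-st[k][1],h[:,1].max()-st[k][1]-st[k][3]+1])
    q=least_squares(J,[.5,-.2],diff_step=1e-3);print(q.x,np.round(q.fun,1))
E
```

```text
feeder [0.52457606 0.18555792 0.24158129]
[[-1.4, -1.2], [0.8, 0.8], [-1.5, -0.7], [0.9, 0.9], [-0.1, -0.3], [0.4, -0.2], [-0.3, -1.2], [0.2, -0.8], [-0.5, 1.5], [-1.2, -1.4], [2.0, -0.1]]
clip A [ 5.68547568e-01 -1.57322056e-05  2.60000000e-02] feeder -0.0017017113346987287 -0.19070442633301266
clip B [0.56355788 0.00546344 0.026     ] feeder -0.005235673482776891 -0.18419064425315315
roll [ 0.53285853 -0.2167581   0.13      ]
[ 228  259   31   50 1042] [243.76295585 284.29846449]
[ 0.53242398 -0.21743263] [-0.8  0.8 -0.4  0.3]
[     0     39    640    441 217510] [316.10258379 287.72976415]
[ 0.57285842 -0.04816274] [ 320.9 -297.5  201.5 -212.1]
```

```bash
python3 - <<'E'
from plant import r
from h import *
A=r.read_camera('scene');B=r.read_camera('top')
g=A['image'].min(2);n,l,st,ce=cv2.connectedComponentsWithStats((g>110).astype(np.uint8))
def cyl(v):
    t=np.linspace(0,2*np.pi,60);return np.vstack([np.c_[v[0]+v[2]*np.cos(t),v[1]+v[2]*np.sin(t),0*t+z] for z in(0,v[3])])
for uv in((244,290),(292,278),(205,318)):
    k=l[uv[1],uv[0]]
    def J(v):
        h=cv2.convexHull(proj(A,cyl(v)).astype(np.float32))[:,0]
        return np.array([h[:,0].min()-st[k][0],h[:,0].max()-st[k][0]-st[k][2]+1,h[:,1].min()-st[k][1],h[:,1].max()-st[k][1]-st[k][3]+1])
    q=least_squares(J,[.53,-.2,.02,.1],diff_step=1e-3,x_scale=[.1,.1,.02,.1]);print(st[k],q.x,np.round(q.fun,1))
for uv,z in(((355,251),.05),((391,269),.065),((426,276),.05),((379,198),.03),((416,207),.04),((164,283),.03)):print(uv,onplane(B,uv,z))
for uv in((324,343),(280,376),(396,148)):print(uv,onplane(A,uv,.03))
E
```

```text
[ 228  259   31   50 1041] [ 0.53347896 -0.21826236  0.02580588  0.13364397] [0. 0. 0. 0.]
[282 256  18  35 506] [ 0.58383103 -0.11462249  0.01838281  0.09504644] [0. 0. 0. 0.]
[191 294  26  36 573] [ 0.51255749 -0.32278324  0.01759552  0.10152242] [0. 0. 0. 0.]
(355, 251) [ 0.5862627  -0.11902783  0.05      ]
(391, 269) [ 0.53333165 -0.2220124   0.065     ]
(426, 276) [ 0.51719356 -0.32520959  0.05      ]
(379, 198) [ 0.75290295 -0.19113443  0.03      ]
(416, 207) [ 0.72485968 -0.30021438  0.04      ]
(164, 283) [0.48260021 0.43825444 0.03      ]
(324, 343) [ 0.75827845 -0.1885907   0.03      ]
(280, 376) [ 0.73872494 -0.3066854   0.03      ]
(396, 148) [0.49282557 0.44735131 0.03      ]
```

```bash
cat >> h.py <<'E'
from scipy.spatial.transform import Rotation as Ro
def tool(bear,tilt):
    d=np.array([np.cos(np.radians(bear)),np.sin(np.radians(bear)),0]);a=np.radians(tilt);k=np.array([0,0,1.])
    x=np.cos(a)*d+np.sin(a)*k;z=np.sin(a)*d-np.cos(a)*k;return np.c_[x,np.cross(z,x),z]
def step(P,R,P2,R2):
    R=np.array(R);return np.round(R.T@(np.array(P2)-P)/.05,2).tolist(),np.round(np.degrees(Ro.from_matrix(R.T@R2).as_rotvec())/8,2).tolist()
def plan(wps):
    from plant import r
    s=r.get_state();P,R=s['tcp_pos'],s['eef_rot'];print('t',s['t'],np.round(P,4),'q',np.round(s['q'],2))
    for P2,R2 in wps:
        print(step(P,R,P2,R2));P,R=P2,R2
def grasp(P,R,back=0):  # TCP pose with grasp point at P
    return np.array(P)+R[:,2]*(.002-back)
E
python3 -c "
from h import *
R1=tool(88,0);R=tool(158,45);G=[.533,-.218,.092]
plan([([.42,-.42,.30],R1),(grasp([.56,-.25,.2],tool(130,10),.1),tool(130,10)),(grasp(G,R,.12),R),(grasp(G,R),R)])"
```

```text
t 1.4 [ 0.1797 -0.5462  0.2483] q [ 1.21  0.71 -0.03  1.48  0.02  0.95 -0.08]
([5.35, -0.9, -1.03], [-0.0, -0.0, -8.72])
([3.24, 2.91, 0.07], [0.46, 1.19, -5.24])
([-0.71, 0.78, 2.33], [1.64, 4.29, -3.15])
([0.0, -0.0, 2.4], [0.0, 0.0, 0.0])
```

>>> {"method": "servo_tool", "body": {
  "increments": [
    [[5.35,-0.9,-1.03],[0,0,-8.72]],
    [[5.35,-0.9,-1.03],[0,0,-8.72]],
    [[5.35,-0.9,-1.03],[0,0,-8.72]],
    [[5.35,-0.9,-1.03],[0,0,-8.72]],
    [[5.35,-0.9,-1.03],[0,0,-8.72]],
    [[5.35,-0.9,-1.03],[0,0,-8.72]],
    [[5.35,-0.9,-1.03],[0,0,-8.72]],
    [[5.35,-0.9,-1.03],[0,0,-8.72]]
  ]
}}

```text
t: 2.2
tcp_pos: [0.4204, -0.4193, 0.2998]
eef_rot: [[0.045, 0.999, -0.0], [0.999, -0.045, -0.0], [-0.0, -0.0, -1.0]]
force: [-0.2, -0.5, 0.4]
grip_width: 1.003
grasp_force: 0.0
```

```bash
python3 -c "
from h import *
R=tool(158,45);G=[.533,-.218,.092]
plan([(grasp([.56,-.25,.2],tool(130,10),.1),tool(130,10)),(grasp(G,R,.12),R),(grasp(G,R),R)])"
```

```text
t 2.2 [ 0.4204 -0.4193  0.2998] q [ 0.89  0.7  -0.35  1.32  0.24  1.16  0.48]
([3.26, 2.87, 0.07], [0.46, 1.19, -5.31])
([-0.71, 0.78, 2.33], [1.64, 4.29, -3.15])
([0.0, -0.0, 2.4], [0.0, 0.0, 0.0])
```

>>> {"method": "servo_tool", "body": {
  "increments": [
    [[3.26,2.87,0.07],[0.46,1.19,-5.31]],
    [[3.26,2.87,0.07],[0.46,1.19,-5.31]],
    [[3.26,2.87,0.07],[0.46,1.19,-5.31]],
    [[3.26,2.87,0.07],[0.46,1.19,-5.31]],
    [[3.26,2.87,0.07],[0.46,1.19,-5.31]],
    [[3.26,2.87,0.07],[0.46,1.19,-5.31]],
    [[3.26,2.87,0.07],[0.46,1.19,-5.31]]
  ]
}}

```text
t: 2.9
tcp_pos: [0.5716, -0.2649, 0.2959]
eef_rot: [[-0.626, 0.772, -0.11], [0.76, 0.636, 0.134], [0.173, 0.0, -0.985]]
force: [0.3, -0.5, 0.1]
grip_width: 0.998
grasp_force: 0.0
```

```bash
python3 -c "
from h import *
R=tool(158,45);G=[.533,-.218,.092]
plan([(grasp(G,R,.12),R),(grasp(G,R),R)])"
```

```text
t 2.9 [ 0.5716 -0.2649  0.2959] q [ 0.6   0.89 -0.54  0.95  0.3   1.53  0.87]
([-0.66, 0.8, 2.33], [1.67, 4.29, -3.21])
([0.0, -0.0, 2.4], [0.0, 0.0, 0.0])
```

>>> {"method": "servo_tool", "body": {
  "increments": [
    [[-0.1,0.13,0.4],[0.28,0.7,-0.53]],
    [[-0.22,0.26,0.8],[0.56,1.4,-1.07]],
    [[-0.33,0.4,1.2],[0.83,2.15,-1.6]],
    [[-0.44,0.53,1.55],[1.11,2.86,-2.14]],
    [[-0.55,0.66,1.9],[1.39,3.6,-2.7]],
    [[-0.66,0.8,2.33],[1.67,4.29,-3.21]],
    [[-0.66,0.8,2.33],[1.67,4.29,-3.21]],
    [[-0.66,0.8,2.33],[1.67,4.29,-3.21]]
  ]
}}

```text
t: 3.7
tcp_pos: [0.5868, -0.2348, 0.1771]
eef_rot: [[-0.759, 0.437, -0.483], [0.369, 0.9, 0.234], [0.536, -0.001, -0.844]]
force: [-0.5, -0.5, -0.5]
grip_width: 1.001
grasp_force: 0.0
```

```bash
python3 -c "
from h import *
R=tool(158,45);G=[.533,-.218,.092]
plan([(grasp(G,R,.12),R),(grasp(G,R),R)])
from plant import r
p=r.read_camera('wrist');cv2.imwrite('pics/w1.png',p['image'][:,:,::-1])"
```

```text
t 3.7 [ 0.5868 -0.2348  0.1771] q [ 0.29  1.31  0.46  0.42 -0.43  2.02  1.59]
([-0.48, -0.06, -0.27], [0.3, 1.57, -0.38])
([0.0, -0.0, 2.4], [0.0, 0.0, 0.0])
```

View pics/w1.png

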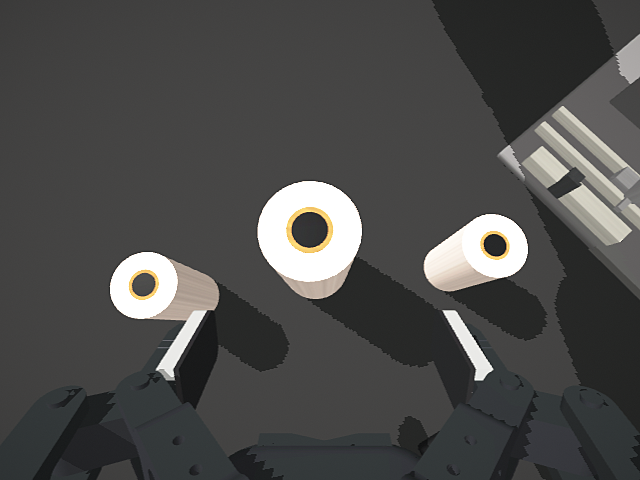

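The wrist view shows the tall roll's core at (310,230), centred between the fingers, with both small rolls clear at (145,285) and (495,245). The arm stops at about 32° tilt (q6 limit), so I'll grasp at that tilt.

```bash
python3 -c "
from h import *
from plant import r
p=r.read_camera('wrist');print(onplane(p,(310,230),.13), onplane(p,(566,182),.03))
R=tool(156,32);G=[.533,-.218,.093]
plan([(grasp(G,R,.07),R),(grasp(G,R),R)])"
```

```text
[ 0.53565202 -0.21898479  0.13      ] [5.67833409e-01 3.93008663e-05 3.00000000e-02]
t 3.8 [ 0.5877 -0.2353  0.1799] q [ 0.29  1.31  0.46  0.41 -0.43  2.02  1.59]
([0.04, -0.14, 0.72], [0.1, -0.01, -0.21])
([0.0, -0.0, 1.4], [0.0, 0.0, 0.0])
```

>>> {"method": "servo_tool", "body": {
  "increments": [
    [[0.02,-0.07,0.36],[0.05,0,-0.1]],
    [[0.04,-0.14,0.72],[0.1,0,-0.2]],
    [[0.04,-0.14,0.72],[0.1,0,-0.2]],
    [[0.04,-0.14,0.72],[0.1,0,-0.2]]
  ]
}}

```text
t: 4.2
tcp_pos: [0.5655, -0.2312, 0.1496]
eef_rot: [[-0.772, 0.407, -0.488], [0.342, 0.913, 0.221], [0.536, 0.004, -0.844]]
force: [-0.1, 0.3, 0.6]
grip_width: 1.006
grasp_force: 0.0
```

```bash
python3 -c "
from h import *
R=tool(156,32);G=[.534,-.218,.093]
plan([(grasp(G,R),R)])"
```

```text
t 4.2 [ 0.5655 -0.2312  0.1496] q [ 0.25  1.26  0.45  0.66 -0.39  1.84  1.69]
([-0.03, -0.02, 1.36], [0.03, -0.05, 0.01])
```

Tracking well; go in and close.

>>> {"method": "servo_tool", "body": {
  "increments": [
    [[-0.01,-0.01,0.45],[0,0,0]],
    [[-0.02,-0.02,0.9],[0,0,0]],
    [[-0.03,-0.02,1.36],[0,0,0]],
    [[-0.03,-0.02,1.36],[0,0,0]]
  ]
}}

```text
t: 4.6
tcp_pos: [0.5324, -0.2169, 0.0897]
eef_rot: [[-0.771, 0.407, -0.49], [0.341, 0.914, 0.222], [0.538, 0.004, -0.843]]
force: [-0.6, 0.1, -0.2]
grip_width: 1.0
grasp_force: 0.0
```

>>> {"method": "servo_tool", "body": {
  "increments": [
    [[0,0,0],[0,0,0]],
    [[0,0,0],[0,0,0]],
    [[0,0,0],[0,0,0]],
    [[0,0,0],[0,0,0]],
    [[0,0,0],[0,0,0]],
    [[0,0,0],[0,0,0]]
  ],
  "grip": 45,
  "newtons": 50
}}

```text
t: 5.2
tcp_pos: [0.5339, -0.218, 0.0919]
eef_rot: [[-0.774, 0.406, -0.486], [0.341, 0.914, 0.219], [0.534, 0.004, -0.846]]
force: [2.4, -1.1, 7.1]
grip_width: 0.643
grasp_force: 52.2
```

```bash
python3 -c "
from h import *
R=tool(156,32)
plan([([.534,-.217,.25],R)])
F=np.array([.5246,.1856,0]);"
```

```text
t 5.2 [ 0.5339 -0.218   0.0919] q [ 0.21  1.25  0.45  0.94 -0.39  1.6   1.76]
([1.69, 0.03, -2.67], [0.02, -0.03, 0.02])
```

>>> {"method": "servo_tool", "body": {
  "increments": [
    [[0.25,0,-0.4],[0,0,0]],
    [[0.6,0.01,-0.95],[0,0,0]],
    [[1.0,0.02,-1.6],[0,0,0]],
    [[1.4,0.03,-2.2],[0,0,0]],
    [[1.69,0.03,-2.67],[0,0,0]],
    [[1.69,0.03,-2.67],[0,0,0]]
  ]
}}

```text
t: 5.8
tcp_pos: [0.5344, -0.2175, 0.2524]
eef_rot: [[-0.776, 0.405, -0.484], [0.342, 0.914, 0.218], [0.53, 0.004, -0.848]]
force: [0.4, -0.6, -3.6]
grip_width: 0.643
grasp_force: 53.9
```

```bash
cat > g.py <<'E'
from h import *
yaw=.2416;F=np.array([.5246,.1856,0.])
def W(x,y,z):
    c,s=np.cos(yaw),np.sin(yaw);return F+np.array([c*x-s*y,s*x+c*y,z*1.])
B=np.degrees(yaw)+90
E
python3 -c "
from g import *
R=tool(130,-20);R2=tool(B,-57.5)
plan([([.55,.0,.30],R),(grasp(W(0,.0286,.16),R2),R2),(grasp(W(0,.0286,.065),R2),R2)])"
```

```text
t 5.8 [ 0.5344 -0.2175  0.2524] q [ 0.22  1.08  0.48  0.79 -0.35  1.89  1.73]
([1.75, 4.11, -0.01], [-0.33, -6.39, 3.36])
([4.4, 2.23, 1.4], [2.08, -4.6, 2.6])
([1.6, 0.0, 1.02], [0.0, 0.0, 0.0])
```

>>> {"method": "servo_tool", "body": {
  "increments": [
    [[0.22,0.5,0],[-0.04,-0.8,0.42]],
    [[0.44,1.0,0],[-0.08,-1.6,0.84]],
    [[0.66,1.54,0],[-0.12,-2.4,1.26]],
    [[0.88,2.05,0],[-0.16,-3.2,1.68]],
    [[1.1,2.57,0],[-0.2,-4.0,2.1]],
    [[1.32,3.1,0],[-0.24,-4.8,2.52]],
    [[1.54,3.6,0],[-0.28,-5.6,2.94]],
    [[1.75,4.11,0],[-0.33,-6.39,3.36]]
  ]
}}

```text
t: 6.6
tcp_pos: [0.5489, -0.003, 0.2953]
eef_rot: [[-0.616, 0.761, 0.202], [0.72, 0.648, -0.247], [-0.319, -0.007, -0.948]]
force: [0.9, 1.0, -5.0]
grip_width: 0.642
grasp_force: 54.1
```

```bash
python3 -c "
from g import *
R2=tool(B,-57.5)
plan([(grasp(W(0,.0286,.17),R2),R2)])"
```

```text
t 6.6 [ 0.5489 -0.003   0.2953] q [-0.66  0.69  0.89  1.73 -0.42  0.73  1.03]
([4.28, 2.33, 1.21], [2.05, -4.76, 2.69])
```

```bash
python3 -c "
from g import *
R2=tool(B,-57.5)
plan([(grasp(W(0,.0286,.27),R2),R2)])"
```

```text
t 6.6 [ 0.5489 -0.003   0.2953] q [-0.66  0.69  0.89  1.73 -0.42  0.73  1.03]
([3.64, 2.32, -0.69], [2.05, -4.76, 2.69])
```

>>> {"method": "servo_tool", "body": {
  "increments": [
    [[0.46,0.29,-0.09],[0.26,-0.6,0.34]],
    [[0.91,0.58,-0.17],[0.51,-1.19,0.67]],
    [[1.37,0.87,-0.26],[0.77,-1.79,1.0]],
    [[1.82,1.16,-0.35],[1.03,-2.38,1.35]],
    [[2.28,1.45,-0.43],[1.28,-2.98,1.68]],
    [[2.73,1.74,-0.52],[1.54,-3.57,2.02]],
    [[3.64,2.32,-0.69],[2.05,-4.76,2.69]],
    [[3.64,2.32,-0.69],[2.05,-4.76,2.69]]
  ]
}}

```text
t: 7.4
tcp_pos: [0.5171, 0.2173, 0.2641]
eef_rot: [[-0.139, 0.969, 0.206], [0.514, 0.248, -0.821], [-0.846, -0.008, -0.532]]
force: [1.3, -1.0, -5.4]
grip_width: 0.638
grasp_force: 55.2
```

```bash
python3 -c "
from g import *
R2=tool(B,-57.5)
plan([(grasp(W(0,.0286,.15),R2),R2)])
from plant import r
a=r.read_camera('scene')['image'];b=r.read_camera('top')['image'];c=r.read_camera('wrist')['image']
k=lambda i,x,y,w,h:cv2.resize(i[y:y+h,x:x+w],(400,300),interpolation=cv2.INTER_CUBIC)
o=np.vstack([np.hstack([k(a,270,100,200,150),k(b,190,190,160,120)]),np.hstack([k(c,0,0,640,480),k(a,170,50,400,300)])])
cv2.imwrite('pics/m1.png',o[:,:,::-1])"
```

```text
t 7.4 [0.5171 0.2173 0.2641] q [-1.26  1.36  1.43  1.35 -0.32  1.26  0.1 ]
([1.89, 0.01, 1.32], [0.03, 0.04, 0.09])
```

View pics/m1.png

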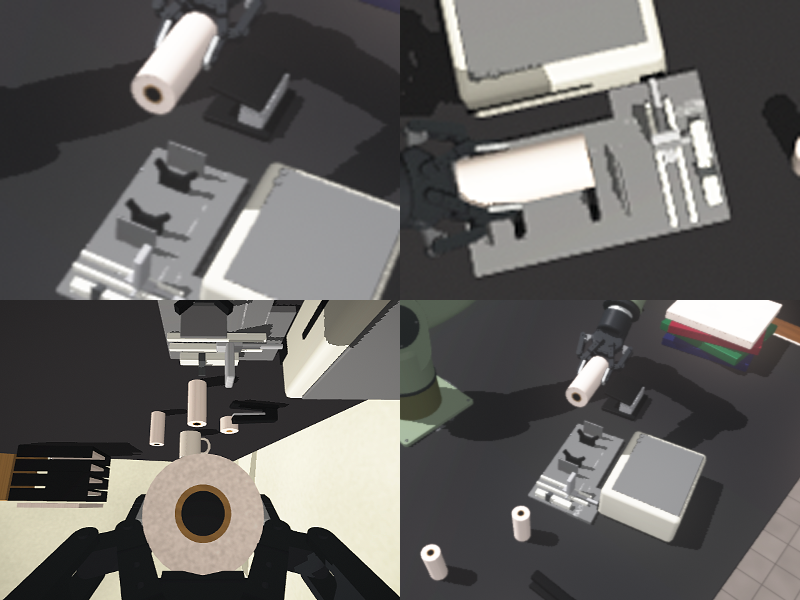

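```bash
python3 - <<'E'
from g import *
from plant import r
s=r.get_state();R=np.array(s['eef_rot']);P=s['tcp_pos']-.002*R[:,2]
A=r.read_camera('scene');Bp=r.read_camera('top')
obs=[]
for p in(A,Bp):
    d=[d for d in r.trace(p,'roll')]
    q=proj(p,P)[0];d=min(d,key=lambda e:np.hypot(*(np.array(e['uv'])-q)));m=d['mask'].astype(np.uint8);print(q,d['uv'],m.sum());obs.append((p,m))
def cyl(th,off):
    ax=np.cos(th)*R[:,0]+np.sin(th)*R[:,2];c=P+ax*off;u=R[:,1];v=np.cross(ax,u);t=np.linspace(0,2*np.pi,50)[:,None]
    return np.vstack([c+ax*k+.028*(np.cos(t)*u+np.sin(t)*v) for k in(-.065,.065)])
best=[]
for p,m in obs:
  res=[]
  for th in np.radians(np.arange(-90,-20,2)):   # axis = roll up-end->?
    for off in np.arange(-.045,.046,.004):
        z=np.zeros((480,640),np.uint8);cv2.fillConvexPoly(z,cv2.convexHull(proj(p,cyl(th,off)).astype(np.int32)),1)
        res.append(((z&m).sum()/ (z|m).sum(),np.degrees(th),off))
  res.sort(reverse=True);print([np.round(x,3).tolist() for x in res[:4]])
print('nominal axis th',np.degrees(np.arctan2(-R[:,2]@[0,0,1]*0+R[:,2]@W(0,1,0)-R[:,2]@F, R[:,0]@(W(0,1,0)-F))))
E
```

```text
[361.5054232  124.25541614] [353.0, 134.1] 1132
[230.01320362 260.43257169] [293.9, 246.2] 177
[[0.866, -54.0, -0.033], [0.864, -54.0, -0.037], [0.863, -56.0, -0.029], [0.853, -54.0, -0.029]]
[[0.0, -22.0, 0.043], [0.0, -22.0, 0.039], [0.0, -22.0, 0.035], [0.0, -22.0, 0.031]]
nominal axis th -57.47215685567357
```

>>> {"method": "servo_tool", "body": {
  "increments": [
    [[0.4,0,0.28],[0,0,0]],
    [[0.9,0.01,0.6],[0.02,0.02,0.05]],
    [[1.4,0.01,0.95],[0.03,0.04,0.09]],
    [[1.89,0.01,1.32],[0.03,0.04,0.09]],
    [[1.89,0.01,1.32],[0.03,0.04,0.09]]
  ]
}}

```text
t: 8.25
tcp_pos: [0.5182, 0.2052, 0.1512]
eef_rot: [[-0.125, 0.973, 0.193], [0.53, 0.23, -0.816], [-0.839, 0.001, -0.544]]
force: [-0.9, 0.5, -1.8]
grip_width: 0.64
grasp_force: 54.8
```

```bash
python3 -c "
from g import *
R2=tool(B,-57.5)
plan([(grasp(W(0,.030,.085),R2),R2),(grasp(W(0,.030,.065),R2),R2)])
from plant import r
a=r.read_camera('scene')['image'];b=r.read_camera('top')['image']
k=lambda i,x,y,w,h:cv2.resize(i[y:y+h,x:x+w],(400,300),interpolation=cv2.INTER_CUBIC)
o=np.hstack([k(a,290,120,160,120),k(b,190,190,160,120)])
cv2.imwrite('pics/m2.png',o[:,:,::-1])"
```

```text
t 8.25 [0.5182 0.2052 0.1512] q [-1.24  1.5   1.35  1.41 -0.44  1.14  0.03]
([1.21, 0.03, 0.6], [-0.05, -0.06, -0.04])
([0.34, 0.0, 0.21], [0.0, 0.0, 0.0])
```

View pics/m2.png

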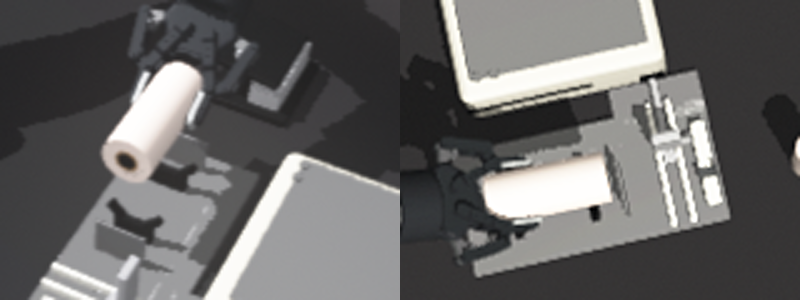

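The roll hangs level over the cradle and lies along it (scene crop (150,120)). I'll lower it now.

>>> {"method": "servo_tool", "body": {
  "increments": [
    [[0.3,0.01,0.15],[0,0,0]],
    [[0.6,0.02,0.3],[-0.02,-0.03,-0.02]],
    [[0.9,0.03,0.45],[-0.05,-0.06,-0.04]],
    [[1.21,0.03,0.6],[-0.05,-0.06,-0.04]],
    [[1.21,0.03,0.6],[-0.05,-0.06,-0.04]]
  ]
}}

```text
t: 8.85
tcp_pos: [0.5182, 0.2138, 0.0839]
eef_rot: [[-0.129, 0.971, 0.203], [0.52, 0.24, -0.82], [-0.844, 0.0, -0.536]]
force: [0.5, -0.1, -2.3]
grip_width: 0.644
grasp_force: 54.8
```

```bash
python3 -c "
from g import *
R2=tool(B,-57.5)
plan([(grasp(W(0,.030,.066),R2),R2)])
from plant import r
a=r.read_camera('scene')['image'];b=r.read_camera('top')['image']
k=lambda i,x,y,w,h:cv2.resize(i[y:y+h,x:x+w],(400,300),interpolation=cv2.INTER_CUBIC)
o=np.hstack([k(a,310,160,100,75),k(b,200,215,120,90)])
cv2.imwrite('pics/m3.png',o[:,:,::-1])"
```

```text
t 8.85 [0.5182 0.2138 0.0839] q [-1.25  1.61  1.31  1.37 -0.49  1.12 -0.04]
([0.31, -0.01, 0.21], [0.01, 0.01, 0.0])
```

View pics/m3.png

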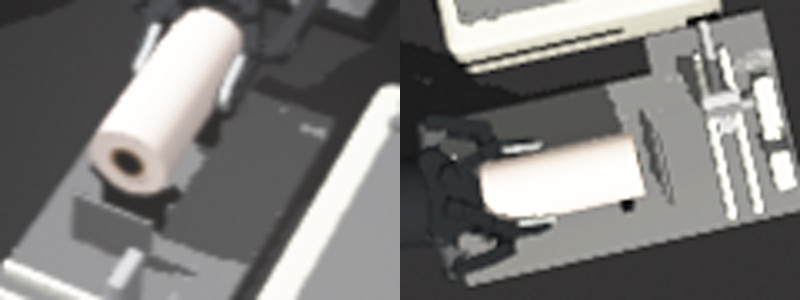

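The roll's front end sits over the near saddle at scene crop (130,165). In the top crop its axis looks about 3° off the cradle's, so I'll measure that.

```bash
python3 - <<'E'
from g import *
from plant import r
s=r.get_state();R=np.array(s['eef_rot']);P=s['tcp_pos']-.002*R[:,2]
Y=W(0,1,0)-F
ms=[]
for n in('scene','top'):
    p=r.read_camera(n);im=p['image'].astype(int)
    q=proj(p,P-.03*Y)[0].astype(int)
    m=((im.min(2)>150)).astype(np.uint8)
    k=cv2.connectedComponents(m,connectivity=4)[1];mm=(k==k[q[1],q[0]]).astype(np.uint8);print(n,q,mm.sum(),cv2.boundingRect(mm));ms.append((p,mm))
def hull(p,v):
    b,pi,al,de,dz=v  # yaw, pitch, along, across, dz
    ax=Ro.from_euler('z',b)
    ax=ax.apply(Y);ax=ax*np.cos(pi)+np.array([0,0,np.sin(pi)]);n=np.cross(ax,[0,0,1]);n/=np.linalg.norm(n);w=np.cross(ax,n);c=P+Y*al+R[:,1]*de+np.array([0,0,dz]);t=np.linspace(0,2*np.pi,50)[:,None]
    return cv2.convexHull(proj(p,np.vstack([c+ax*k+.028*(np.cos(t)*n+np.sin(t)*w) for k in(-.065,.065)])).astype(np.float32))
def cost(v):
    # visible half only: compare contour away from gripper
    e=0
    for p,m in ms:
        z=np.zeros((480*4,640*4),np.uint8);cv2.fillConvexPoly(z,(hull(p,v)*4+1.5).astype(np.int32),1)
        z=cv2.resize(z.astype(np.float32),(640,480),interpolation=cv2.INTER_AREA)
        yy,xx=np.mgrid[:480,:640];a=proj(p,P)[0];d=proj(p,P-.05*Y)[0]-a
        sel=((xx-a[0])*d[0]+(yy-a[1])*d[1])>0
        e+=np.abs(z-m)[sel].sum()
    return e
from scipy.optimize import differential_evolution
o=differential_evolution(cost,[(-.15,.15),(-.15,.15),(-.05,-.01),(-.008,.008),(-.008,.008)],seed=1,maxiter=40,popsize=8)
print(o.fun,cost([0,0,-.03,0,0]),np.degrees(o.x[:2]),o.x[2:])
E
```

```text
scene [352 184] 2578 (300, 161, 71, 110)
top [248 267] 2333 (220, 229, 101, 71)
3116.0625 3202.75 [2.65249704 8.03090525] [-0.02542128 -0.00479124 -0.00100198]
```

```bash
cat > fit.py <<'E'
from g import *
from plant import r
from scipy.optimize import differential_evolution
s=r.get_state();R=np.array(s['eef_rot']);P=s['tcp_pos']-.002*R[:,2]
Y=W(0,1,0)-F
ms=[]
for n in('scene','top'):
    p=r.read_camera(n);im=p['image'].astype(int);q=proj(p,P-.03*Y)[0].astype(int)
    bg=(W(.04,-.06,.01));u=proj(p,bg)[0].astype(int);print(n,im[q[1],q[0]],'plate',im[u[1],u[0]])
    m=((im[:,:,0]-im[:,:,2]>6)&(im.min(2)>80)).astype(np.uint8);m=cv2.morphologyEx(m,cv2.MORPH_CLOSE,np.ones((3,3),np.uint8))
    k=cv2.connectedComponents(m,connectivity=4)[1];mm=(k==k[q[1],q[0]]).astype(np.uint8);print(mm.sum(),cv2.boundingRect(mm));ms.append((p,mm))
def hull(p,v):
    b,pi,al,de,dz=v
    ax=Ro.from_euler('z',b).apply(Y);ax=ax*np.cos(pi)+np.array([0,0,np.sin(pi)]);n=np.cross(ax,[0,0,1]);n/=np.linalg.norm(n);w=np.cross(ax,n);c=P+Y*al+R[:,1]*de+np.array([0,0,dz]);t=np.linspace(0,2*np.pi,50)[:,None]
    return cv2.convexHull(proj(p,np.vstack([c+ax*k+.028*(np.cos(t)*n+np.sin(t)*w) for k in(-.065,.065)])).astype(np.float32))
yy,xx=np.mgrid[:480,:640]
def cost(v):
    e=0
    for p,m in ms:
        z=np.zeros((480*4,640*4),np.uint8);cv2.fillConvexPoly(z,(hull(p,v)*4+1.5).astype(np.int32),1)
        z=cv2.resize(z.astype(np.float32),(640,480),interpolation=cv2.INTER_AREA)
        a=proj(p,P)[0];d=proj(p,P-.05*Y)[0]-a
        e+=np.abs(z-m)[((xx-a[0])*d[0]+(yy-a[1])*d[1])>0].sum()
    return e
o=differential_evolution(cost,[(-.15,.15),(-.15,.15),(-.05,-.01),(-.008,.008),(-.008,.008)],seed=1,maxiter=40,popsize=8)
print(o.fun,cost([0,0,-.03,0,0]),np.degrees(o.x[:2]),o.x[2:])
E
python3 fit.py
```

```text
scene [251 248 245] plate [157 156 158]
242082 (0, 0, 640, 480)
top [254 253 251] plate [154 147 140]
217153 (0, 39, 640, 441)
303748.0625 304129.94 [-0.3278635  -3.94142219] [-0.04930662 -0.00684875 -0.00486573]
```

```bash
sed -i 's/^    m=((im\[.*$/    m=(im.min(2)>185).astype(np.uint8)/' fit.py; python3 fit.py
```

```text
scene [251 248 245] plate [158 157 159]
681 (334, 162, 36, 45)
top [254 253 251] plate [155 148 140]
796 (224, 257, 49, 26)
292.75 426.0625 [ 4.5520413  -8.13544797] [-0.02453206 -0.00725574  0.00360782]
```

```bash
python3 - <<'E'
from g import *
from plant import r
s=r.get_state();R=np.array(s['eef_rot']);P=s['tcp_pos']-.002*R[:,2]
A=r.read_camera('scene');T=r.read_camera('top')
X=W(1,0,0)-F;Y=W(0,1,0)-F
im=A['image'];sub=im[190:210,330:354].min(2);ys,xs=np.nonzero(sub<90);print('hole',xs.mean()+330,ys.mean()+190,len(xs))
E0=P-Y*(.0286+.065);u=proj(A,E0)[0];print('pred',u,'dX',proj(A,E0+.005*X)[0]-u,'dY',proj(A,E0+.005*Y)[0]-u,'dZ',proj(A,E0+[0,0,.005])[0]-u)
d=P-F;print('grasp in feeder',d@X,d@Y,d[2])
# top: right end boundary of roll along rows
g=T['image'].min(2).astype(float)
for k in(-.02,-.04,-.06,-.08):
    c=P+Y*k;n=np.linspace(-.045,.045,181);uv=proj(T,c+np.outer(n,X)+[0,0,0.0]).astype(np.float32)
    v=cv2.remap(g.astype(np.float32),uv[None,:,0].copy(),uv[None,:,1].copy(),cv2.INTER_LINEAR)[0]
    print(k,v[::8].astype(int).tolist())
E
```

```text
hole 340.0450450450451 202.15315315315314 111
pred [341.87451377 199.38690609] dX [1.69472295 0.67264501] dY [ 0.8417226  -1.22721121] dZ [ 0.09003282 -1.28712754]
grasp in feeder 0.0011776840346782364 0.03054939291236528 0.08815534776970188
-0.02 [150, 149, 147, 147, 221, 249, 251, 252, 253, 253, 252, 251, 249, 245, 239, 227, 198, 153, 99, 85, 82, 80, 81]
-0.04 [150, 150, 150, 145, 226, 248, 251, 253, 253, 253, 253, 252, 250, 245, 239, 227, 195, 152, 100, 80, 80, 81, 81]
-0.06 [150, 150, 149, 153, 226, 248, 251, 253, 253, 253, 252, 251, 250, 245, 238, 227, 197, 151, 96, 79, 80, 81, 81]
-0.08 [155, 77, 21, 11, 217, 249, 251, 253, 253, 253, 252, 251, 250, 245, 239, 226, 194, 152, 100, 80, 80, 80, 80]
```

The top profile is constant along the cradle axis, so there is no yaw error, and the end-hole position matches the prediction within 0.5 px. Lower the last bit.

>>> {"method": "servo_tool", "body": {
  "increments": [
    [[0.1,0,0.07],[0,0,0]],
    [[0.2,-0.01,0.13],[0,0,0]],
    [[0.26,-0.01,0.18],[0,0,0]],
    [[0.31,-0.02,0.2],[0,0,0]],
    [[0.35,-0.02,0.22],[0,0,0]],
    [[0.35,-0.02,0.22],[0,0,0]]
  ]
}}

```text
t: 9.95
tcp_pos: [0.5177, 0.2138, 0.0657]
eef_rot: [[-0.127, 0.971, 0.204], [0.521, 0.24, -0.819], [-0.844, 0.003, -0.536]]
force: [0.2, 0.2, -2.4]
grip_width: 0.642
grasp_force: 54.8
```

```bash
python3 -c "
from g import *
R2=tool(B,-57.5)
plan([(grasp(W(0,.030,.064),R2),R2)])
from plant import r
print(r.get_state()['force'],r.get_state()['wrist_torque'])"
```

```text
t 9.95 [0.5177 0.2138 0.0657] q [-1.25  1.63  1.3   1.36 -0.51  1.11 -0.05]
([0.04, -0.0, 0.04], [0.02, 0.01, -0.01])
[ 0.21582382  0.23018919 -2.43112282] [1.47687439 0.40319586 0.0192745 ]
```

>>> {"method": "servo_tool", "body": {
  "increments": [
    [[0.02,0,0.01],[0,0,0]],
    [[0.035,0,0.02],[0,0,0]],
    [[0.035,0,0.02],[0,0,0]]
  ]
}}

```text
t: 10.25
tcp_pos: [0.5177, 0.2137, 0.0651]
eef_rot: [[-0.125, 0.971, 0.204], [0.52, 0.24, -0.82], [-0.845, 0.004, -0.535]]
force: [-5.1, 1.7, 7.9]
grip_width: 0.641
grasp_force: 56.1
```

>>> {"method": "servo_tool", "body": {
  "increments": [
    [[0.02,0,0.01],[0,0,0]],
    [[0.035,0,0.02],[0,0,0]],
    [[0.035,0,0.02],[0,0,0]]
  ]
}}

```text
t: 10.55
tcp_pos: [0.5177, 0.2136, 0.0648]
eef_rot: [[-0.124, 0.971, 0.205], [0.519, 0.239, -0.821], [-0.846, 0.005, -0.534]]
force: [-12.4, 4.3, 24.3]
grip_width: 0.643
grasp_force: 57.4
```

>>> {"method": "servo_tool", "body": {
  "increments": [
    [[-0.035,-0.02,-0.02],[0,0,0]],
    [[-0.035,-0.025,-0.02],[0,0,0]],
    [[-0.035,-0.025,-0.02],[0,0,0]]
  ]
}}

```text
t: 10.85
tcp_pos: [0.5169, 0.2137, 0.0645]
eef_rot: [[-0.126, 0.971, 0.205], [0.521, 0.241, -0.819], [-0.844, 0.004, -0.536]]
force: [0.7, 3.0, 5.6]
grip_width: 0.644
grasp_force: 55.0
```

>>> {"method": "servo_tool", "body": {
  "increments": [
    [[0,0,0],[0,0,0]],
    [[0,0,0],[0,0,0]],
    [[0,0,0],[0,0,0]],
    [[0,0,0],[0,0,0]]
  ],
  "grip": 64,
  "newtons": 20
}}

```text
t: 11.25
tcp_pos: [0.5165, 0.2134, 0.0638]
eef_rot: [[-0.126, 0.971, 0.204], [0.521, 0.24, -0.819], [-0.844, 0.003, -0.537]]
force: [0.2, -0.1, -0.6]
grip_width: 0.748
grasp_force: 0.0
```

>>> {"method": "servo_tool", "body": {
  "increments": [
    [[0,0,0],[0,0,0]],
    [[0,0,0],[0,0,0]],
    [[0,0,0],[0,0,0]],
    [[0,0,0],[0,0,0]]
  ],
  "grip": 82
}}

```text
t: 11.65
tcp_pos: [0.5166, 0.2135, 0.0639]
eef_rot: [[-0.126, 0.971, 0.204], [0.521, 0.24, -0.819], [-0.844, 0.003, -0.537]]
force: [0.3, -0.7, -0.3]
grip_width: 0.961
grasp_force: 0.0
```

```bash
python3 -c "
from g import *
R2=tool(B,-57.5);R3=tool(B,-30);R4=tool(B,0)
plan([(grasp(W(0,.030,.064),R2,.12),R2),(grasp(W(.02,.0,.22),R3),R3),(grasp(W(.04,-.145,.2),R4),R4)])"
```

```text
t 11.65 [0.5166 0.2135 0.0639] q [-1.25  1.63  1.3   1.37 -0.51  1.11 -0.06]
([0.01, 0.03, -2.38], [0.02, 0.01, -0.01])
([-2.94, 0.4, 1.23], [0.0, 3.44, 0.0])
([-2.29, 0.4, 1.79], [-0.0, 3.75, -0.0])
```

>>> {"method": "servo_tool", "body": {
  "increments": [
    [[0,0,-0.4],[0,0,0]],
    [[0,0,-0.9],[0,0,0]],
    [[0,0,-1.5],[0,0,0]],
    [[0,0,-2.0],[0,0,0]],
    [[0,0,-2.4],[0,0,0]],
    [[0,0,-2.4],[0,0,0]]
  ]
}}

```text
t: 12.25
tcp_pos: [0.492, 0.3137, 0.1295]
eef_rot: [[-0.127, 0.97, 0.207], [0.522, 0.243, -0.818], [-0.843, 0.004, -0.537]]
force: [-0.2, -0.3, 0.5]
grip_width: 0.958
grasp_force: 0.0
```

```bash
python3 -c "
from g import *
R3=tool(B,-30);R4=tool(B,0)
plan([(grasp(W(.02,.08,.24),R3),R3),(grasp(W(.03,-.1,.26),R4),R4)])"
```

```text
t 12.25 [0.492  0.3137 0.1295] q [-1.3   1.56  1.35  1.12 -0.44  1.42 -0.14]
([-2.41, 0.42, -0.27], [0.04, 3.44, -0.0])
([-3.3, 0.2, 1.45], [-0.0, 3.75, -0.0])
```

>>> {"method": "servo_tool", "body": {
  "increments": [
    [[-0.8,0.1,-0.3],[0,0,0]],
    [[-1.2,0.2,-0.3],[0,0.8,0]],
    [[-1.8,0.3,-0.3],[0.02,1.7,0]],
    [[-2.41,0.42,-0.27],[0.04,2.6,0]],
    [[-2.41,0.42,-0.27],[0.04,3.44,0]],
    [[-2.41,0.42,-0.27],[0.04,3.44,0]]
  ]
}}

```text
t: 12.85
tcp_pos: [0.5258, 0.2623, 0.2395]
eef_rot: [[-0.199, 0.973, 0.116], [0.845, 0.231, -0.482], [-0.496, 0.002, -0.868]]
force: [1.8, -0.5, 0.2]
grip_width: 0.96
grasp_force: 0.0
```

```bash
python3 -c "
from g import *
R4=tool(B,0)
plan([(grasp(W(.01,-.13,.26),R4),R4)])"
```

```text
t 12.85 [0.5258 0.2623 0.2395] q [-1.15  1.15  1.25  1.32 -0.56  1.27  0.16]
([-3.73, -0.15, 1.7], [-0.0, 3.72, -0.06])
```

>>> {"method": "servo_tool", "body": {
  "increments": [
    [[-0.47,-0.02,0.21],[0,0.46,0]],
    [[-0.93,-0.04,0.42],[0,0.93,0]],
    [[-1.4,-0.06,0.64],[0,1.4,0]],
    [[-1.87,-0.08,0.85],[0,1.86,-0.03]],
    [[-2.33,-0.1,1.06],[0,2.33,-0.03]],
    [[-2.8,-0.11,1.28],[0,2.8,-0.04]],
    [[-3.73,-0.15,1.7],[0,3.72,-0.06]],
    [[-3.73,-0.15,1.7],[0,3.72,-0.06]]
  ],
  "grip": 45
}}

```text
t: 13.65
tcp_pos: [0.566, 0.0609, 0.2566]
eef_rot: [[-0.24, 0.971, -0.004], [0.971, 0.24, -0.005], [-0.004, -0.005, -1.0]]
force: [0.8, 0.5, 0.3]
grip_width: 0.529
grasp_force: 0.0
```

```bash
python3 -c "
from g import *
from plant import r
R4=tool(B,0)
plan([(grasp(W(.04,-.145,.12),R4),R4)])
c=r.read_camera('wrist');a=r.read_camera('scene');b=r.read_camera('top')
k=lambda i,x,y,w,h:cv2.resize(i[y:y+h,x:x+w],(400,300),interpolation=cv2.INTER_CUBIC)
np.savez('w2.npz',**{q:c[q] for q in('intrinsics','view')})
o=np.zeros((600,800,3),np.uint8);o[:300]=np.hstack([k(a['image'],300,160,120,90),k(b['image'],200,215,120,90)]);o[300:,:400]=k(c['image'],0,0,640,480)
cv2.imwrite('pics/m4.png',o[:,:,::-1]);cv2.imwrite('pics/w2.png',c['image'][:,:,::-1])"
```

```text
t 13.65 [0.566  0.0609 0.2566] q [-0.58  0.87  0.95  1.5  -0.73  1.16  0.75]
([-0.27, 0.61, 2.77], [-0.04, 0.03, 0.0])
```

View pics/m4.png

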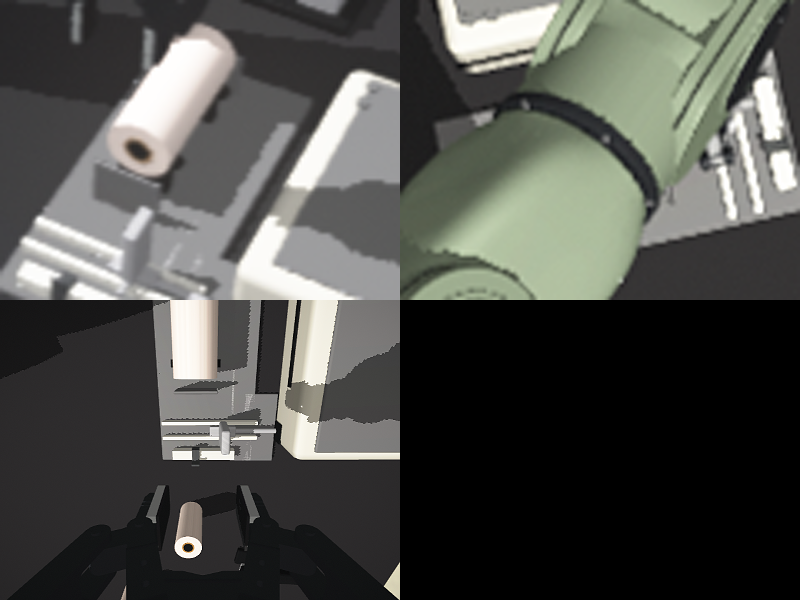

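View pics/w2.png

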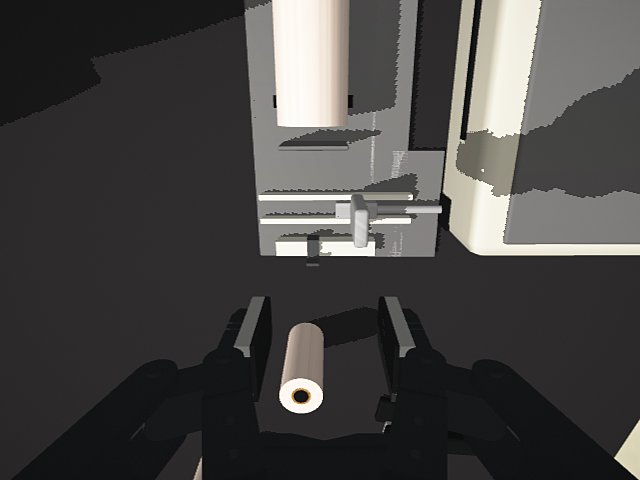

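The roll lies level in both saddles between the cheeks (scene crop (170,95)) and is released. The wrist view shows the clip at (313,245) and the handle at (360,220). Next I check the feeder fit and the clip offset.

```bash
python3 - <<'E'
from g import *
p=np.load('w2.npz');im=cv2.imread('pics/w2.png').min(2).astype(int)
X=W(1,0,0)-F;Y=W(0,1,0)-F
for n,q in dict(htopF=(.04,-.162,.086),htopB=(.04,-.128,.086),hbotF=(.04,-.162,.028),railtop_m1=(-.003,-.185,.026),fin=(-.003,-.195,.044),cheekL=(-.03,-.082,.057),cheekR=(.03,-.082,.057),rollend=(0,-.065,.093)).items():print(n,proj(p,W(*q))[0].round(1))
for row in(240,243,246,249,252):
    print(row,im[row,300:330].tolist())
def fe(uv,z):
    d=onplane(p,uv,z)-F;return round(d@X,4),round(d@Y,4)
print(fe((313,245),.028),fe((313,258),.03))
print('handle row',[im[r_,342:378].tolist() for r_ in(205,243)])
for u in(279,349):print('cheek',fe((u,147),.057))
E
```

```text
htopF [361.2 250.2]
htopB [362.6 211. ]
hbotF [356.1 228.7]
railtop_m1 [312.6 249.6]
fin [312.1 266. ]
cheekL [278.2 148.9]
cheekR [349.5 148.9]
rollend [312.1 130.8]
240 [103, 104, 103, 103, 104, 108, 99, 70, 71, 75, 79, 78, 75, 75, 76, 77, 76, 72, 74, 96, 115, 110, 107, 105, 105, 104, 105, 106, 105, 105]
243 [247, 247, 246, 246, 247, 253, 247, 103, 74, 84, 90, 88, 85, 86, 85, 86, 86, 83, 86, 117, 147, 130, 196, 252, 247, 245, 245, 245, 245, 245]
246 [239, 238, 238, 239, 240, 246, 237, 100, 74, 84, 90, 88, 86, 86, 86, 86, 86, 83, 86, 115, 142, 129, 191, 246, 240, 239, 239, 239, 239, 239]
249 [241, 241, 241, 242, 243, 248, 243, 103, 75, 86, 90, 87, 86, 85, 83, 87, 85, 83, 86, 113, 137, 199, 254, 246, 242, 241, 241, 241, 241, 241]
252 [242, 243, 242, 243, 244, 248, 246, 151, 70, 85, 90, 88, 86, 85, 84, 87, 87, 83, 94, 127, 144, 136, 203, 255, 255, 255, 255, 243, 130, 134]
(np.float64(-0.0025), np.float64(-0.1793)) (np.float64(-0.0026), np.float64(-0.1925))
handle row [[215, 215, 215, 214, 215, 214, 216, 207, 168, 142, 146, 137, 121, 108, 96, 85, 87, 88, 88, 89, 89, 89, 89, 90, 107, 119, 117, 115, 115, 115, 115, 115, 116, 117, 112, 87], [244, 244, 243, 243, 243, 243, 243, 243, 243, 244, 247, 232, 163, 215, 215, 213, 208, 204, 198, 195, 194, 195, 194, 178, 139, 132, 211, 249, 244, 242, 243, 251, 252, 103, 55, 67]]
cheek (np.float64(-0.0292), np.float64(-0.0805))
cheek (np.float64(0.0296), np.float64(-0.0804))
```

```bash
python3 -c "
from g import *
R4=tool(B,0)
plan([(grasp(W(.039,-.143,.13),R4),R4),(grasp(W(.039,-.143,.062),R4),R4)])"
```

```text
t 13.8 [0.5657 0.0641 0.2559] q [-0.59  0.87  0.95  1.5  -0.73  1.16  0.74]
([-0.29, 0.58, 2.56], [-0.04, 0.04, 0.02])
([0.0, 0.0, 1.36], [0.0, 0.0, 0.0])
```

>>> {"method": "servo_tool", "body": {
  "increments": [
    [[-0.15,0.29,0.6],[0,0,0]],
    [[-0.29,0.58,1.3],[-0.04,0.04,0.02]],
    [[-0.29,0.58,2.0],[-0.04,0.04,0.02]],
    [[-0.29,0.58,2.56],[-0.04,0.04,0.02]],
    [[-0.29,0.58,2.56],[-0.04,0.04,0.02]]
  ]
}}

```text
t: 14.3
tcp_pos: [0.5954, 0.0591, 0.1248]
eef_rot: [[-0.243, 0.97, -0.005], [0.97, 0.243, -0.0], [0.001, -0.005, -1.0]]
force: [0.4, -0.2, 0.6]
grip_width: 0.528
grasp_force: 0.0
```

```bash
python3 -c "
from g import *
R4=tool(B,0)
plan([(grasp(W(.039,-.143,.062),R4),R4)])"
```

```text
t 14.3 [0.5954 0.0591 0.1248] q [-0.51  1.05  0.82  1.54 -0.89  0.96  0.85]
([-0.07, 0.02, 1.3], [-0.03, -0.01, 0.03])
```

>>> {"method": "servo_tool", "body": {
  "increments": [
    [[-0.03,0.01,0.4],[0,0,0]],
    [[-0.07,0.02,0.9],[-0.03,0,0.03]],
    [[-0.07,0.02,1.3],[-0.03,0,0.03]],
    [[-0.07,0.02,1.3],[-0.03,0,0.03]]
  ]
}}

```text
t: 14.7
tcp_pos: [0.5984, 0.0554, 0.0628]
eef_rot: [[-0.239, 0.971, 0.003], [0.971, 0.239, 0.002], [0.001, 0.004, -1.0]]
force: [0.0, -0.2, 0.3]
grip_width: 0.527
grasp_force: 0.0
```

>>> {"method": "servo_tool", "body": {
  "increments": [
    [[0,0,0],[0,0,0]],
    [[0,0,0],[0,0,0]],
    [[0,0,0],[0,0,0]],
    [[0,0,0],[0,0,0]],
    [[0,0,0],[0,0,0]],
    [[0,0,0],[0,0,0]]
  ],
  "grip": 4,
  "newtons": 70
}}

```text
t: 15.3
tcp_pos: [0.5985, 0.0543, 0.0656]
eef_rot: [[-0.238, 0.971, 0.005], [0.971, 0.238, 0.003], [0.001, 0.005, -1.0]]
force: [-12.4, -0.6, 15.8]
grip_width: 0.13
grasp_force: 69.0
```

```bash
python3 -c "
from g import *
from plant import r
s=r.get_state();d=s['tcp_pos']-F;X=W(1,0,0)-F;Y=W(0,1,0)-F;print('feeder',d@X,d@Y,d[2]);print('pull dir in tool',np.array(s['eef_rot']).T@(-X))"
```

```text
feeder 0.04031446635356677 -0.1451627668177107 0.065600379348361
pull dir in tool [-0.00167629 -0.99998429 -0.00534952]
```

>>> {"method": "servo_tool", "body": {
  "increments": [
    [[0,0,-0.05],[0,0,0]],
    [[0,-0.15,-0.05],[0,0,0]],
    [[0,-0.3,-0.05],[0,0,0]],
    [[0,-0.45,-0.05],[0,0,0]],
    [[0,-0.6,-0.05],[0,0,0]],
    [[0,-0.75,-0.05],[0,0,0]],
    [[0,-0.75,-0.05],[0,0,0]],
    [[0,-0.75,-0.05],[0,0,0]]
  ]
}}

```text
t: 16.1
tcp_pos: [0.563, 0.0455, 0.0659]
eef_rot: [[-0.238, 0.971, 0.006], [0.971, 0.238, 0.002], [0.0, 0.006, -1.0]]
force: [8.9, -3.4, -31.7]
grip_width: 0.128
grasp_force: 71.9
```

```bash
python3 -c "
from g import *
from plant import r
s=r.get_state();d=s['tcp_pos']-F;X=W(1,0,0)-F;Y=W(0,1,0)-F;print('feeder',d@X,d@Y,d[2],s['force'])
A=r.read_camera('scene');Bt=r.read_camera('top');c=r.read_camera('wrist')
np.savez('l3.npz',Ki=A['intrinsics'],Kv=A['view'],Wi=c['intrinsics'],Wv=c['view'])
for n,i in(('a',A),('b',Bt),('c',c)):cv2.imwrite(f'pics/l3{n}.png',i['image'][:,:,::-1])
print('clip scene',proj(A,W(-.0026,-.185,.026)),'wrist',proj(c,W(-.0026,-.185,.026)),'ptr wrist',proj(c,W(0,-.174,.03)),'top',proj(Bt,W(0,-.174,.03)))
k=lambda i,x,y,w,h:cv2.resize(i[y:y+h,x:x+w],(400,300),interpolation=cv2.INTER_CUBIC)
o=np.vstack([np.hstack([k(A['image'],290,210,80,60),k(Bt['image'],270,220,80,60)]),np.hstack([k(c['image'],0,0,640,480),k(c['image'],220,150,200,150)])])
cv2.imwrite('pics/m5.png',o[:,:,::-1])"
```

```text
feeder 0.003752704187386291 -0.14519134201931333 0.06594670729193719 [  8.91464324  -3.38157387 -31.70094881]
clip scene [[318.60583401 245.41301568]] wrist [[312.43671221 357.96643557]] ptr wrist [[317.20494054 344.47074623]] top [[308.47487137 257.86413704]]
```

View pics/m5.png

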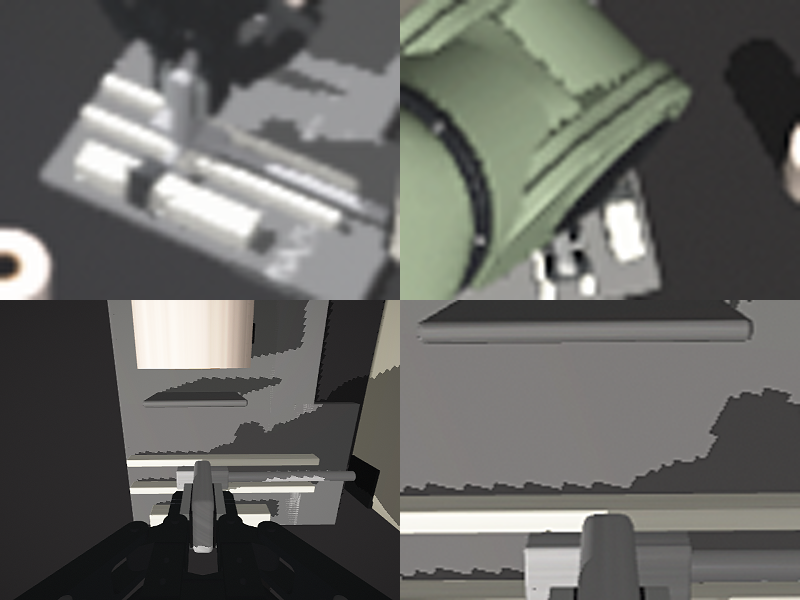

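The scene crop shows the pincher holding the handle at (180,110), with the pointer just right of the clip at (143,185). The grip hasn't slipped. About 5–6 mm is left, and I'll ease off the upward strain.

>>> {"method": "servo_tool", "body": {
  "increments": [
    [[0,-0.03,0.03],[0,0,0]],
    [[0,-0.06,0.04],[0,0,0]],
    [[0,-0.09,0.04],[0,0,0]],
    [[0,-0.09,0.04],[0,0,0]],
    [[0,-0.09,0.04],[0,0,0]]
  ]
}}

```text
t: 16.75
tcp_pos: [0.56, 0.0447, 0.0657]
eef_rot: [[-0.238, 0.971, 0.01], [0.971, 0.238, 0.003], [0.0, 0.01, -1.0]]
force: [9.7, 1.6, 1.0]
grip_width: 0.135
grasp_force: 76.5
```

```bash
cat > prof.py <<'E'
from g import *
from plant import r
s=r.get_state();d=s['tcp_pos']-F;X=W(1,0,0)-F;Y=W(0,1,0)-F;print('feeder',d@X,d@Y,d[2],s['force'],s['t'])
A=r.read_camera('scene');g=A['image'].astype(np.float32).min(2)
acc=np.mean([r.read_camera('scene')['image'].astype(np.float32).min(2) for _ in range(2)],0)
n=np.arange(-.024,.0281,.002);print((n*1000).astype(int).tolist())
for y,z in((-.166,.03),(-.169,.03),(-.172,.03),(-.175,.03),(-.178,.026),(-.182,.026),(-.186,.026),(-.190,.03),(-.192,.044)):
    uv=proj(A,np.array([W(x,y,z) for x in n])).astype(np.float32)
    print(y,z,cv2.remap(acc.astype(np.float32),uv[None,:,0].copy(),uv[None,:,1].copy(),cv2.INTER_CUBIC)[0].astype(int).tolist())
E
python3 prof.py
```

```text
feeder 0.0006436932101700056 -0.1452798797380143 0.06571460119142271 [9.74534833 1.58838483 1.00167598] 16.75
[-24, -22, -19, -17, -15, -13, -11, -9, -7, -5, -3, -1, 0, 2, 4, 6, 8, 10, 12, 14, 16, 18, 20, 22, 24, 26, 28]
-0.166 0.03 [219, 222, 220, 217, 221, 224, 221, 221, 219, 211, 216, 228, 227, 205, 180, 168, 163, 173, 183, 192, 199, 211, 218, 217, 213, 207, 204]
-0.169 0.03 [185, 186, 187, 185, 183, 186, 189, 186, 187, 190, 195, 214, 223, 201, 177, 168, 172, 169, 164, 166, 171, 171, 175, 179, 179, 179, 179]
-0.172 0.03 [169, 169, 167, 165, 165, 165, 167, 167, 160, 157, 174, 192, 189, 170, 153, 156, 164, 166, 164, 152, 140, 134, 125, 132, 149, 160, 165]
-0.175 0.03 [156, 159, 159, 155, 155, 157, 152, 144, 130, 119, 122, 125, 123, 121, 126, 145, 155, 158, 157, 145, 117, 100, 101, 109, 134, 156, 159]
-0.178 0.026 [243, 240, 249, 253, 243, 243, 238, 187, 130, 107, 102, 100, 94, 102, 145, 214, 257, 250, 241, 244, 245, 236, 235, 247, 245, 243, 252]
-0.182 0.026 [251, 251, 251, 248, 227, 194, 159, 124, 105, 95, 88, 86, 90, 110, 170, 234, 251, 251, 251, 251, 251, 251, 251, 251, 251, 251, 251]
-0.186 0.026 [251, 251, 251, 251, 246, 206, 143, 90, 72, 68, 69, 66, 73, 108, 185, 246, 250, 255, 253, 245, 244, 250, 251, 251, 251, 251, 251]
-0.19 0.03 [251, 251, 251, 252, 251, 248, 210, 148, 91, 66, 66, 67, 62, 75, 121, 199, 240, 247, 247, 236, 228, 238, 250, 252, 251, 251, 251]
-0.192 0.044 [249, 253, 253, 249, 251, 254, 251, 241, 231, 207, 166, 120, 104, 98, 95, 93, 103, 156, 229, 253, 251, 253, 253, 250, 252, 255, 251]
```

>>> {"method": "servo_tool", "body": {
  "increments": [
    [[0,-0.03,0],[0,0,0]],
    [[0,-0.055,0],[0,0,0]],
    [[0,-0.055,0],[0,0,0]],
    [[0,-0.055,0],[0,0,0]],
    [[0,-0.055,0],[0,0,0]]
  ]
}}

```text
t: 17.4
tcp_pos: [0.5574, 0.0441, 0.0657]
eef_rot: [[-0.238, 0.971, 0.01], [0.971, 0.238, 0.002], [0.0, 0.01, -1.0]]
force: [9.1, 1.1, 0.8]
grip_width: 0.131
grasp_force: 76.5
```

```bash
python3 prof.py | head -6; python3 - <<'E'
from g import *
from plant import r
p=r.read_camera('wrist');im=p['image'].min(2).astype(int)
X=W(1,0,0)-F
for y in(-.128,-.135):
    u=proj(p,W(-.002,y,.086))[0];row=int(u[1]);print(u,im[row,int(u[0])-18:int(u[0])+19].tolist())
E
```

```text
feeder -0.0020312976659446354 -0.1452682909836537 0.06569827395778116 [9.14514379 1.09253841 0.80223775] 17.4
[-24, -22, -19, -17, -15, -13, -11, -9, -7, -5, -3, -1, 0, 2, 4, 6, 8, 10, 12, 14, 16, 18, 20, 22, 24, 26, 28]
-0.166 0.03 [219, 221, 220, 217, 222, 224, 221, 221, 220, 218, 219, 208, 177, 160, 166, 171, 170, 179, 194, 201, 203, 211, 218, 216, 212, 207, 204]
-0.169 0.03 [185, 185, 187, 186, 183, 187, 189, 186, 189, 202, 212, 208, 186, 171, 175, 173, 165, 160, 164, 170, 173, 177, 184, 187, 182, 179, 179]
-0.172 0.03 [169, 168, 166, 166, 165, 165, 166, 167, 164, 170, 193, 194, 166, 156, 159, 163, 161, 159, 151, 135, 131, 141, 148, 160, 164, 165, 165]
-0.175 0.03 [156, 159, 159, 156, 156, 156, 151, 143, 131, 125, 132, 132, 121, 115, 127, 147, 155, 157, 143, 119, 99, 98, 110, 129, 146, 158, 160]
[326.57871982 326.38039046] [86, 92, 96, 100, 100, 101, 101, 102, 102, 101, 102, 101, 99, 100, 101, 101, 102, 101, 102, 103, 103, 103, 103, 104, 102, 100, 100, 99, 99, 97, 97, 97, 90, 85, 71, 27, 23]
[326.5554283 345.0386501] [79, 99, 100, 100, 100, 101, 102, 102, 103, 100, 99, 102, 102, 103, 104, 105, 104, 102, 102, 103, 103, 102, 105, 103, 104, 103, 105, 102, 99, 97, 96, 97, 91, 55, 15, 20, 20]
```

```bash
python3 -c "
from plant import r
print(r.close_job())"
```

```text
the job is handed in; nothing more can be done
None
```

I laid the tall roll in both saddles between the cheeks and let go of it. I then pulled the release handle to the clip, with pointer and clip within about 1 mm by the cameras and the arm pose. The job was handed in with the gripper still holding the handle, at about 17.5 s; the hand-in call gave no verdict.

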